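# Sort the loose polishing wheels onto the stands of their kind

## Task

Put the four loose polishing wheels away: each goes over the spindle of the stand that already carries a wheel of its own kind - thick drum, knife-edge, or flat lap with six sight holes - and lies flat on the wheel below, so that wheels of different grits do not get mixed. The smaller, worn knife-edge wheel belongs with the other knife-edge wheels. Do not disturb the folding loupe beside them.

Things in the scene. Friction and masses are not known exactly. Their poses are not given: they have to be found in the camera images.
- drum_wheel_center (a point): Loose drum wheel: small thick grey-brown disc, 30 mm diameter, 18 mm thick, straight square edge, 15 mm hole through its middle. Lies flat on the desk. The point is the wheel's centre, half-way up; z is its axis. About 35 g.
- knife_wheel_center (a point): Loose knife-edge wheel: grey-brown disc of 44 mm diameter, 12 mm thick at its 25 mm wide flat hub; both faces slope from there to a thinner rim, 7 mm thick, centred half-way up (2.5 to 9.5 mm above the desk). 15 mm hole. Lies flat on the desk. The point is the wheel's centre, half-way up; z is its axis. About 45 g.
- worn_knife_wheel_center (a point): Loose worn knife-edge wheel: just like the other loose knife-edge wheel (12 mm thick hub, 7 mm thick rim, 15 mm hole), but worn down to 37 mm diameter. Lies flat on the desk. The point is the wheel's centre, half-way up; z is its axis. About 35 g.
- lap_wheel_center (a point): Loose lap wheel: flat grey-brown disc, 48 mm diameter, 9 mm thick, 15 mm hole in the middle and a circle of six small dark round sight holes (8 mm) about it. Lies flat on the desk. The point is the wheel's centre, half-way up; z is its axis. About 45 g.
- drum_stand: Fixed stand: round dark foot, 40 mm diameter and 6 mm high, with a fixed steel spindle upright from its centre, 9 mm thick at the foot, 8 mm at 28 mm height, then tapering to a point 52 mm above the desk. A fixed drum wheel (30 mm diameter, 18 mm thick) already sits on the foot; its top is 24 mm above the desk. Origin: on the spindle's axis at the underside of the foot, on the desk; z up.
- knife_stand: Fixed stand: round dark foot, 40 mm diameter and 6 mm high, with a fixed steel spindle upright from its centre, 9 mm thick at the foot, 8 mm at 28 mm height, then tapering to a point 52 mm above the desk. A fixed knife-edge wheel (44 mm diameter, 12 mm thick at the hub) already sits on the foot; its top is 18 mm above the desk. Both loose knife-edge wheels go on it, in either order. Origin: on the spindle's axis at the underside of the foot, on the desk; z up.
- lap_stand: Fixed stand: round dark foot, 40 mm diameter and 6 mm high, with a fixed steel spindle upright from its centre, 9 mm thick at the foot, 8 mm at 28 mm height, then tapering to a point 52 mm above the desk. A fixed lap wheel (48 mm diameter, 9 mm thick, six sight holes) already sits on the foot; its top is 15 mm above the desk. Origin: on the spindle's axis at the underside of the foot, on the desk; z up.
- loupe: Small folded loupe with flat pale metal covers, 24 x 36 mm, 17 mm high, lying loose on the desk beside the wheels, on their left: a bystander, not to be disturbed. Origin: centre of its underside.
There are look-alikes about, which are no part of the job. What is shaped like the part that bears worn_knife_wheel_center but purple is not meant.

How it is judged:
At the end, for the whole second after the job is handed in: Each loose wheel has the spindle of its own kind's stand through its hole, within 8 mm of the axis, lies flat within 0.15 rad and within 4 mm of resting on the wheels below (both knife-edge wheels on the knife-edge stand, either order); the loupe is within 20 mm of where it lay (horizontal distance between drum_wheel_center and drum_stand below 0.008 m and z of drum_wheel_center in the frame of drum_stand below 0.037 m and angle between the z axis of drum_wheel_center and the z axis of drum_stand, either way round below 0.15 rad and horizontal distance between each of knife_wheel_center, worn_knife_wheel_center and knife_stand below 0.008 m and z of each of knife_wheel_center, worn_knife_wheel_center in the frame of knife_stand below 0.04 m and angle between the z axis of each of knife_wheel_center, worn_knife_wheel_center and the z axis of knife_stand, either way round below 0.15 rad and horizontal distance between lap_wheel_center and lap_stand below 0.008 m and z of lap_wheel_center in the frame of lap_stand below 0.0235 m and angle between the z axis of lap_wheel_center and the z axis of lap_stand, either way round below 0.15 rad and distance of loupe from where it was at the start of the episode below 0.02 m); the robot touches nothing.
It fails at once if the loupe is pushed more than 20 mm from where it lay (distance of loupe from where it was at the start of the episode above 0.02 m).
It also fails if it takes over 88 s, if anything falls off the work surface, if the arm or the gripper's body presses on something with over 40 N, if the wrist force passes 120 N, or if a joint passes its speed limit or range.

## Robot

A 6-joint arm with a two-finger parallel gripper is mounted at the origin on a cart in front of the work surface, level with it; the furniture and walls round the work are solid. World frame = base frame: x ahead of the robot, y to its left, z up, the work surface at z = 0. Lengths are in m, angles in rad, forces in N, time in s.
With the tool pointing down it reaches from about 0.35 to 0.775 m from the base axis. Payload 5.5 kg.
Tool frame: the origin (TCP) lies at the very end of the fingers, on their centre line; the grasp point (between the pads) lies 19 mm behind it (env.grip_point_offset is the distance from the TCP to the grasp point, in m); z points along the fingers, y is the line along which they close (so a half turn about z gives the same grasp; the last joint's range is limited). The gripper opens to 85 mm and grips with 20 to 120 N. Pads are 22 mm wide; open, the fingers measure 114 mm over their backs; the gripper's body (76 mm by 85 mm) begins 54 mm behind the grasp point. The pads swing forward as they close: fully open they stand 13 mm farther back than shut.
Start: joints at [-1.301, 0.313, 0.046, 1.304, 0, 1.431], TCP at [0.229, -0.527, 0.231] pointing down, gripper open.
Joint ranges: [-2.76, 2.76], [-0.86, 1.69], [-1.03, 1.26], [-2.2, 2.34], [-1.47, 1.5], [-3.14, 3.14]. Speed limits (rad/s): [2.57, 2.57, 3.14, 3.14, 3.14, 3.14].

## Interface

Orientations are given as a unit quaternion [w, x, y, z].
In Python, from workcell import sensors, imaging, workorder, env gives the robot as it stands.
- The arm moves only by the shell command python3 -m handwheel 'ROWS' [FORCE]. ROWS is JSON, a list of rows, each a list of 5 numbers: the shift along the tool's x, y, z in mm, then the turn about the tool's z in rad, then the opening, from 0 (shut) to 1 (fully open). A call has 1 to 8 rows; each row is the pose to reach, as a shift and turn from the pose commanded when the call began, along the tool's axes at that moment; what a row does not reach only later rows make up. A row lasts 1/10 s, in which the tool goes at most 50 mm and 8.59 degrees, less where a joint would pass 70% of its speed; a pose out of reach is approached as far as the arm can. A call with a gripper value outside its range is refused whole. The fingers move at their own pace and stop on an object; FORCE is the grip in N (left out, the last holds). Time passes only in rows, so rows that repeat a pose let the fingers close. It gives the time, the measured TCP pose, the force, the opening and the grip force at its end, in the units of the state.
- sensors.get_state(): the state, without advancing time (a new reading comes with each control period).
- imaging.read_camera(name): name is "side" or "top" or "wrist"; returns a dict with "color" (384x512x3 uint8, blue, green, red), "z_map" (384x512 float32, m along the optical axis (not along the pixel's ray), 0 where there is no reading), "fx", "fy", "cx", "cy" (pixels), "xyz" and "rotation" of the camera in the world. Camera axes: x right, y down, z forward; pixel columns grow to the right and rows downward; lengths in m; the calibration is good to about 2 mm. A picture is of the moment at which its call begins.
- workorder.hand_in(): hands the job in; it is judged then, once.
The state is a dict: "clock": time; "joint_pos": joint angles; "qvel": joint speeds; "tau": joint torques, N m; "tcp_pos": TCP position; "orientation": TCP orientation; "wrist_force": force on the tool from outside, world axes, zero at the start; "ft_torque": the same for the moment, N m; "finger_gap": finger opening in m; "grip_force": force on a finger pad.
Only numpy, scipy, OpenCV 4.12 (cv2) and the standard library are available. Lean on these libraries where they do the work, as an engineer would, in place of code of your own. Each camera call takes 0.05 s, during which the arm holds its last target. There are 200 camera calls.

## Working session

There is one attempt and no reset: what is moved stays moved. The work goes in short steps, Python scripts to look and compute and a shell command to move; the robot and the scene stay as the last step left them, time stands still between calls to the robot, and variables do not carry over. Pictures are saved under pics/ and viewed, at most 15 in all, crops included, and the job is handed in when it is done.

```bash
mkdir -p pics; ls; python3 - <<'E'
from workcell import sensors, imaging, workorder, env
import cv2
s=sensors.get_state(); print({k:s[k] for k in('clock','tcp_pos','orientation','finger_gap')})
for n in("top","side"):
    r=imaging.read_camera(n); cv2.imwrite(f"pics/{n}0.png",r["color"]); print(n,r["xyz"],r["rotation"],r["fx"],r["cx"],r["cy"])
E
```

```text
pics
{'clock': 0.0, 'tcp_pos': array([ 0.22894897, -0.52687921,  0.2303951 ]), 'orientation': array([-9.35780629e-04,  9.79082868e-01,  2.03459726e-01, -4.93501589e-05]), 'finger_gap': 0.08575315745592346}
top [ 0.46533905 -0.11758043  0.87756304] [ 0.02406843 -0.70400951  0.70782229 -0.05271555] 478.8808919628429 254.91064083828147 191.08730213610903
side [ 1.02545573 -0.51592379  0.6572432 ] [-0.33753501  0.83842812  0.39352589 -0.16806483] 432.4005434133771 262.0895702277272 194.51196300201136
```

View pics/top0.png

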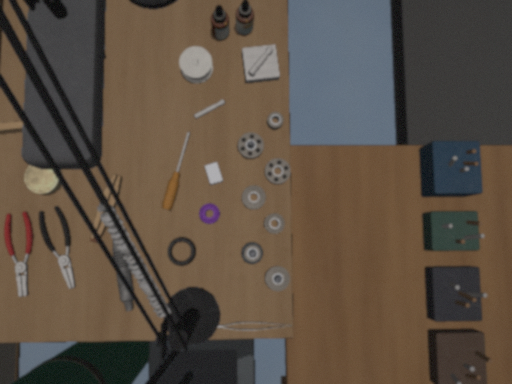

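View pics/side0.png

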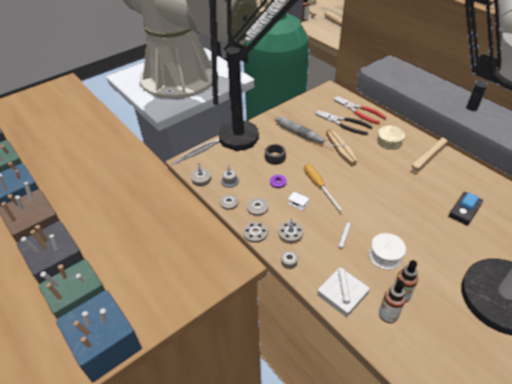

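Top view: candidates in a column at x≈250–278, y≈120–278 (drum ~275,120; six-hole ~250,146 and ~277,171; ~254,197; ~274,223; ~252,253; ~277,278). There is also a purple ring at 209,213 and a dark ring at 182,250. The pale loupe is at 213,173, and the lamp foot at 190,315. Next I'll measure these and take a close crop.

```bash
cat > h.py <<'E'
import numpy as np, cv2
from scipy.spatial.transform import Rotation as R
from workcell import sensors, imaging, workorder, env
def rot(q): return R.from_quat(np.roll(q,-1)).as_matrix()
def cam(n):
    r=imaging.read_camera(n); r["R"]=rot(r["rotation"]) if np.size(r["rotation"])==4 else np.array(r["rotation"]); return r
def cloud(r):
    v,u=np.mgrid[:384,:512]; z=r["z_map"]
    p=np.stack([(u-r["cx"])/r["fx"]*z,(v-r["cy"])/r["fy"]*z,z],-1)
    return p@r["R"].T+r["xyz"]
def atz(r,u,v,z):
    d=r["R"]@[(u-r["cx"])/r["fx"],(v-r["cy"])/r["fy"],1]; return r["xyz"]+d*(z-r["xyz"][2])/d[2]
def proj(r,p):
    c=r["R"].T@(np.array(p)-r["xyz"]); return np.array([c[0]/c[2]*r["fx"]+r["cx"],c[1]/c[2]*r["fy"]+r["cy"]])
E
python3 - <<'E'
from h import *
np.set_printoptions(precision=4,suppress=True)
r=cam("top"); P=cloud(r); np.save("P.npy",P)
print(r["R"])
for n,u,v in [("a",275,120),("b",250,146),("c",277,171),("d",254,197),("e",274,223),("f",252,253),("g",277,278),("loupe",213,173),("purple",209,213),("lamp",190,315),("dark",182,250)]:
    w=P[v-14:v+15,u-14:u+15].reshape(-1,3); w=w[np.isfinite(w).all(1)]
    k=w[(w[:,2]>.005)&(w[:,2]<.2)]
    print(n,atz(r,u,v,.01)[:2],"h pct",np.percentile(w[:,2],[5,50,90,99]),"n",len(k), k.mean(0) if len(k) else "", (np.ptp(k,0)) if len(k) else "")
h=(P[...,2]>.03)&(r["z_map"]>0)
c=r["color"][95:305,140:300]; cv2.imwrite("pics/c1.png",cv2.resize(c,None,fx=2.8,fy=2.8,interpolation=cv2.INTER_CUBIC))
# lamp heights
for u,v in [(50,95),(60,170),(110,190),(60,100),(150,270),(130,235),(182,340),(100,190),(170,300)]: print((u,v),P[v-6:v+7,u-6:u+7].reshape(-1,3)[np.argmax(P[v-6:v+7,u-6:u+7,2])])
E
```

```text
[[-0.0076 -0.9941  0.1083]
 [-0.9992  0.0032 -0.0407]
 [ 0.0402 -0.1085 -0.9933]]
a [ 0.6926 -0.1915] h pct [-0.0027  0.0005  0.0179  0.0206] n 194 [ 0.6901 -0.1899  0.0165] [0.0303 0.0282 0.0171]
b [ 0.6435 -0.1447] h pct [-0.0016  0.0135  0.0167  0.0435] n 534 [ 0.6436 -0.1443  0.0154] [0.0471 0.0478 0.0489]
c [ 0.5969 -0.194 ] h pct [-0.0319  0.0071  0.0103  0.0119] n 480 [ 0.5969 -0.1937  0.0089] [0.0466 0.0463 0.0083]
d [ 0.5491 -0.1514] h pct [-0.002   0.0024  0.0121  0.0142] n 409 [ 0.5484 -0.1493  0.0105] [0.0423 0.042  0.0097]
e [ 0.5016 -0.1874] h pct [-0.0023  0.0008  0.0115  0.0146] n 277 [ 0.5008 -0.1865  0.0106] [0.0346 0.035  0.0102]
f [ 0.448  -0.1471] h pct [-0.0023  0.0016  0.0243  0.0496] n 275 [ 0.4478 -0.1458  0.0192] [0.0359 0.0361 0.0463]
g [ 0.4032 -0.1916] h pct [-0.002   0.0139  0.0184  0.0511] n 479 [ 0.4027 -0.1905  0.0167] [0.0439 0.0431 0.0462]
loupe [ 0.5934 -0.0769] h pct [-0.0023  0.0008  0.0171  0.0191] n 262 [ 0.5926 -0.0768  0.0164] [0.0405 0.0308 0.0089]
purple [ 0.5203 -0.0698] h pct [-0.0026  0.0008  0.0118  0.015 ] n 278 [ 0.5194 -0.0689  0.0106] [0.0346 0.0346 0.0095]
lamp [ 0.3404 -0.0369] h pct [0.0176 0.0222 0.2171 0.2699] n 727 [ 0.3493 -0.044   0.0575] [0.0488 0.0493 0.1854]
dark [ 0.4543 -0.0218] h pct [-0.0023  0.0016  0.0253  0.0277] n 358 [ 0.4528 -0.0223  0.0214] [0.0481 0.0465 0.0232]
(50, 95) [0.5775 0.0206 0.535 ]
(60, 170) [ 0.4653 -0.1176  0.8776]
(110, 190) [ 0.4653 -0.1176  0.8776]
(60, 100) [ 0.4653 -0.1176  0.8776]
(150, 270) [ 0.4653 -0.1176  0.8776]
(130, 235) [ 0.4653 -0.1176  0.8776]
(182, 340) [ 0.4653 -0.1176  0.8776]
(100, 190) [0.5161 0.0027 0.4646]
(170, 300) [ 0.3952 -0.0347  0.309 ]
```

View pics/c1.png

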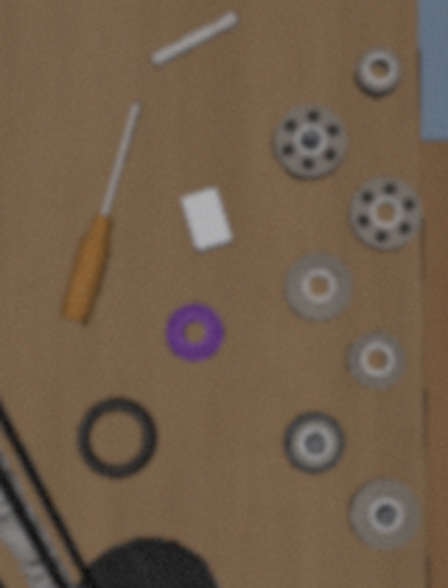

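The crop shows it clearly (top-image pixels):

| Pixel | Item | Evidence |
|---|---|---|
| 275,120 | loose drum | 18 mm high |
| 250,146 | lap stand | spindle, six holes |
| 277,171 | loose lap | six holes |
| 254,197 | loose knife wheel | 42 mm |
| 274,223 | loose worn knife wheel | 35 mm, grey |
| 252,253 | drum stand | 24 mm top, spindle |
| 277,278 | knife stand | 18 mm top, spindle |
| 209,213 | purple decoy | purple |
| 182,250 | dark ring, not part of the job | no spindle |

Next I'll refine the centres and turn the tool square to the world.

```bash
python3 - <<'E'
from h import *
np.set_printoptions(precision=4,suppress=True)
P=np.load("P.npy")
for n,u,v,z,t in [("drum",275,120,.018,.004),("lapstand",250,146,.015,.004),("lap",277,171,.009,.003),("knife",254,197,.010,.005),("worn",274,223,.010,.005),("drumstand",252,253,.024,.004),("knifestand",277,278,.016,.005),("loupe",213,173,.017,.004)]:
    w=P[v-16:v+17,u-16:u+17].reshape(-1,3); k=w[abs(w[:,2]-z)<t]
    c=np.median(k,0)[:2]; k=k[np.linalg.norm(k[:,:2]-c,axis=1)<.028]
    (cx,cy),rad=cv2.minEnclosingCircle(((k[:,:2]-c)*1000).astype(np.float32))
    tip=w[w[:,2]>.034]
    print(n,"mean",k[:,:2].mean(0),"circ",c+np.array([cx,cy])/1000,"D",2*rad,"tip",tip.mean(0) if len(tip) else "")
E
python3 -m handwheel '[[0,0,0,0.15,1],[0,0,0,0.3,1],[0,0,0,0.41,1],[0,0,0,0.41,1]]' 30
python3 - <<'E'
from h import *
s=sensors.get_state(); print(rot(s["orientation"]).round(3), s["joint_pos"])
E
```

```text
drum mean [ 0.691 -0.19 ] circ [ 0.6913 -0.1898] D 31.073463439941406 tip [ 0.4653 -0.1176  0.8776]
lapstand mean [ 0.6438 -0.1445] circ [ 0.6444 -0.1446] D 48.368656158447266 tip [ 0.5935 -0.1371  0.2742]
lap mean [ 0.5969 -0.1938] circ [ 0.5972 -0.194 ] D 48.273048400878906 tip [ 0.4653 -0.1176  0.8776]
knife mean [ 0.5484 -0.1493] circ [ 0.5487 -0.1495] D 43.98194122314453 tip [ 0.4653 -0.1176  0.8776]
worn mean [ 0.5008 -0.1865] circ [ 0.5009 -0.1867] D 36.824886322021484 tip [ 0.4653 -0.1176  0.8776]
drumstand mean [ 0.4481 -0.1461] circ [ 0.4478 -0.146 ] D 29.854591369628906 tip [ 0.4548 -0.1345  0.3761]
knifestand mean [ 0.4025 -0.1905] circ [ 0.4025 -0.1908] D 44.05991744995117 tip [ 0.4274 -0.1616  0.3698]
loupe mean [ 0.5926 -0.0767] circ [ 0.5927 -0.0771] D 41.65281295776367 tip [ 0.4653 -0.1176  0.8776]
clock: 0.55
tcp_pos: [0.2291, -0.5272, 0.231]
orientation: [-0.0, 1.0, -0.0, -0.0]
wrist_force: [1.1, 0.2, 0.1]
finger_gap: 0.0851
grip_force: 0.0
[[ 1.    -0.    -0.   ]
 [-0.    -1.     0.001]
 [-0.    -0.001 -1.   ]] [-1.30057824e+00  3.13509596e-01  4.56749850e-02  1.30359402e+00
  4.27567535e-05  1.84143024e+00]
```

```bash
python3 -m handwheel '[[230,-168,30,0,1],[230,-168,30,0,1],[230,-168,30,0,1],[230,-168,30,0,1],[230,-168,30,0,1],[230,-168,30,0,1],[230,-168,30,0,1]]'
python3 -m handwheel '[[232,-169,40,0,1],[232,-169,40,0,1],[232,-169,40,0,1],[232,-169,40,0,1],[232,-169,40,0,1],[232,-169,40,0,1],[232,-169,40,0,1],[232,-169,40,0,1]]'
python3 - <<'E'
from h import *
for n in("top","wrist"):
    r=cam(n); cv2.imwrite(f"pics/{n}1.png",r["color"])
    print(n,proj(r,[.691,-.19,.018]),proj(r,[.6440,-.1445,.015]))
print(sensors.get_state()["joint_pos"])
E
```

```text
clock: 1.25
tcp_pos: [0.462, -0.3561, 0.2004]
orientation: [-0.001, 1.0, 0.004, -0.0]
wrist_force: [-0.6, -0.6, 0.3]
finger_gap: 0.085
grip_force: 0.0
clock: 2.05
tcp_pos: [0.691, -0.1903, 0.1602]
orientation: [-0.0, 1.0, 0.001, -0.001]
wrist_force: [-0.7, 0.1, -0.4]
finger_gap: 0.0854
grip_force: 0.0
top [274.54821285 119.74141715] [249.94754978 145.18198956]
wrist [258.34719921 175.33668506] [210.74990704 222.79946406]
[-3.82653515e-01  6.22300578e-01  3.60060641e-01  1.30906201e+00
 -5.74925173e-04  2.75948494e+00]
```

View pics/wrist1.png

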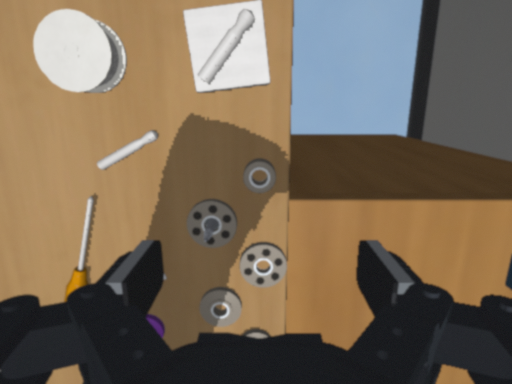

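View pics/top1.png

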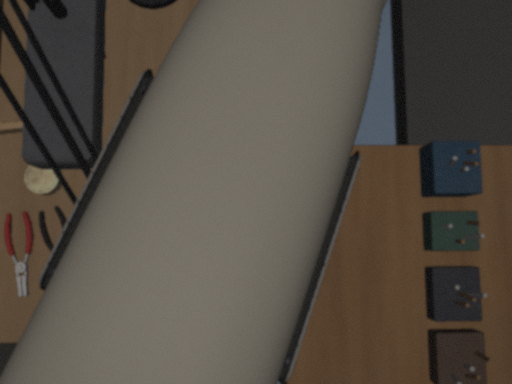

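```bash
python3 - <<'E'
import numpy as np
P=np.load("P.npy"); print(P[200,305],P[200,340],P[120,300])
E
python3 -m handwheel '[[0,0,50,0,0.65],[0,0,100,0,0.65],[0,0,140,0,0.65],[0,0,156,0,0.65],[0,0,156,0,0.65]]'
python3 -m handwheel '[[0,0,0,0,0],[0,0,0,0,0],[0,0,0,0,0],[0,0,0,0,0],[0,0,0,0,0],[0,0,0,0,0]]' 35
```

```text
[ 0.54710935 -0.2509709  -0.03300784] [ 0.5465369  -0.31790702 -0.0296046 ] [ 0.93123138 -0.36460869 -0.89980992]
clock: 2.65
tcp_pos: [0.6874, -0.1914, 0.0022]
orientation: [-0.001, 1.0, -0.001, -0.003]
wrist_force: [-0.5, -0.4, 1.2]
finger_gap: 0.0555
grip_force: 0.0
clock: 3.25
tcp_pos: [0.6927, -0.1918, 0.0082]
orientation: [0.001, 1.0, -0.0, 0.002]
wrist_force: [-1.8, -1.9, 7.1]
finger_gap: 0.0281
grip_force: 35.0
```

```bash
python3 -m handwheel '[[0,0,-30,0,0],[0,0,-70,0,0],[0,0,-86,0,0],[0,0,-86,0,0],[0,0,-86,0,0]]'
python3 - <<'E'
from h import *
s=sensors.get_state(); print(s["tcp_pos"],s["wrist_force"],s["finger_gap"])
r=cam("wrist"); cv2.imwrite("pics/w2.png",r["color"]); P=cloud(r)
np.save("P2.npy",P); r2=cam("side"); cv2.imwrite("pics/s2.png",r2["color"][150:330,180:420].repeat(3,0).repeat(3,1)[:540,:720])
E
```

```text
clock: 3.75
tcp_pos: [0.6913, -0.1904, 0.0914]
orientation: [0.0, 1.0, 0.0, 0.0]
wrist_force: [-0.5, 0.1, -2.4]
finger_gap: 0.0282
grip_force: 34.7
[ 0.69130406 -0.19038778  0.09144313] [-0.47996939  0.11569491 -2.36095185] 0.02818176236473794
```

View pics/w2.png

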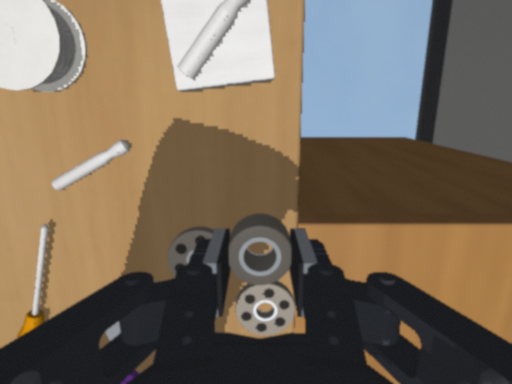

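View pics/s2.png

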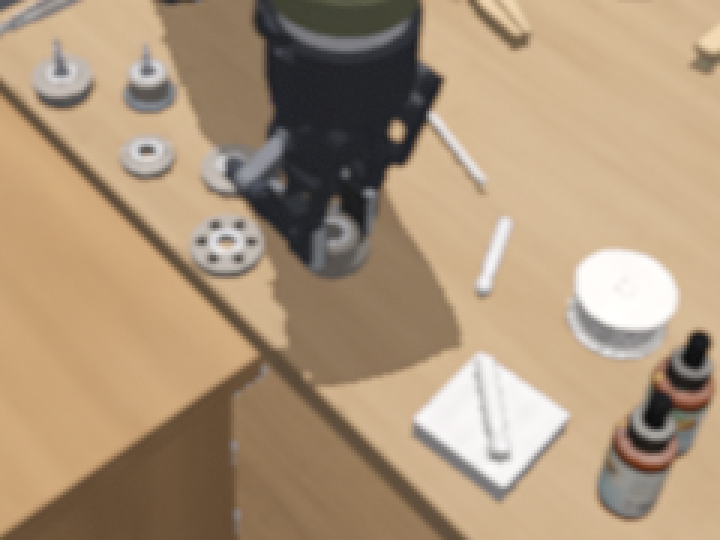

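The drum is gripped with its hole clear, at wrist pixel (260,256). I'll measure where it sits relative to the TCP, and its tilt.

```bash
cat >> h.py <<'E'
def held(P,uv,tcp,D,zr=(-.03,.05)):
    "top face of held wheel: points near axis around pixel, fit plane and circle"
    u,v=uv; w=P[v-45:v+45,u-45:u+45].reshape(-1,3)
    k=w[(np.linalg.norm(w[:,:2]-tcp[:2],axis=1)<D/2+.006)&(w[:,2]>tcp[2]+zr[0])&(w[:,2]<tcp[2]+zr[1])]
    return k
E
python3 - <<'E'
from h import *
np.set_printoptions(precision=4,suppress=True)
P=np.load("P2.npy"); t=np.array([.691,-.190,.090])
k=held(P,(260,256),t,.03); h,e=np.histogram(k[:,2]-t[2],bins=np.arange(-.03,.05,.003)); print(list(zip((e[:-1]*1000).round(),h)))
print("under: desk",np.median(P[150:160,320-100:320-90].reshape(-1,3),0))
E
```

```text
[(np.float64(-30.0), np.int64(0)), (np.float64(-27.0), np.int64(0)), (np.float64(-24.0), np.int64(0)), (np.float64(-21.0), np.int64(0)), (np.float64(-18.0), np.int64(0)), (np.float64(-15.0), np.int64(0)), (np.float64(-12.0), np.int64(0)), (np.float64(-9.0), np.int64(0)), (np.float64(-6.0), np.int64(87)), (np.float64(-3.0), np.int64(194)), (np.float64(-0.0), np.int64(193)), (np.float64(3.0), np.int64(231)), (np.float64(6.0), np.int64(300)), (np.float64(9.0), np.int64(684)), (np.float64(12.0), np.int64(2031)), (np.float64(15.0), np.int64(139)), (np.float64(18.0), np.int64(130)), (np.float64(21.0), np.int64(138)), (np.float64(24.0), np.int64(146)), (np.float64(27.0), np.int64(152)), (np.float64(30.0), np.int64(149)), (np.float64(33.0), np.int64(142)), (np.float64(36.0), np.int64(136)), (np.float64(39.0), np.int64(460)), (np.float64(42.0), np.int64(74)), (np.float64(45.0), np.int64(14))]
under: desk [ 0.7194 -0.1651  0.0016]
```

```bash
cat >> h.py <<'E'
def face(k,tcp,lo,hi,rmax):
    k=k[(k[:,2]>tcp[2]+lo)&(k[:,2]<tcp[2]+hi)&(abs(k[:,1]-tcp[1])<rmax)]
    for _ in range(6):
        c=k.mean(0); n=np.linalg.svd(k-c,full_matrices=False)[2][2]; d=abs((k-c)@n); k=k[d<.0015+.0*d]
    n=n*np.sign(n[2]); q=((k[:,:2]-tcp[:2])*1000).astype(np.float32); (x,y),r=cv2.minEnclosingCircle(q)
    print("centre-tcp mm",(c-tcp)*1000,"circ",(x,y),2*r,"tilt xy",n[:2],len(k))
E
python3 - <<'E'
from h import *
np.set_printoptions(precision=4,suppress=True)
P=np.load("P2.npy"); t=np.array([.691,-.190,.090])
face(held(P,(260,256),t,.03),t,.009,.0165,.013)
E
```

```text
centre-tcp mm [-1.0747 -0.0391 12.5594] circ (-1.7927145957946777, -0.3438652753829956) 30.36468505859375 tilt xy [0.0071 0.002 ] 2191
```

```bash
python3 -m handwheel '[[-243,-44,0,0,0],[-243,-44,0,0,0],[-243,-44,0,0,0],[-243,-44,0,0,0],[-243,-44,0,0,0],[-243,-44,0,0,0],[-243,-44,0,0,0],[-243,-44,0,0,0]]'
python3 - <<'E'
from h import *
s=sensors.get_state(); print(s["tcp_pos"],s["wrist_force"],s["finger_gap"])
r=cam("side"); cv2.imwrite("pics/s3.png",cv2.resize(r["color"][110:260,150:330],None,fx=4,fy=4,interpolation=cv2.INTER_CUBIC)); print(proj(r,[.448,-.146,.052]))
E
```

```text
clock: 4.65
tcp_pos: [0.4493, -0.147, 0.0912]
orientation: [0.0, 1.0, -0.0, 0.001]
wrist_force: [0.0, 0.6, -0.2]
finger_gap: 0.0281
grip_force: 34.7
[ 0.44934976 -0.14703981  0.09119422] [ 0.00523976  0.57083055 -0.15449932] 0.028072843949360927
[228.76031284 164.10533489]
```

View pics/s3.png

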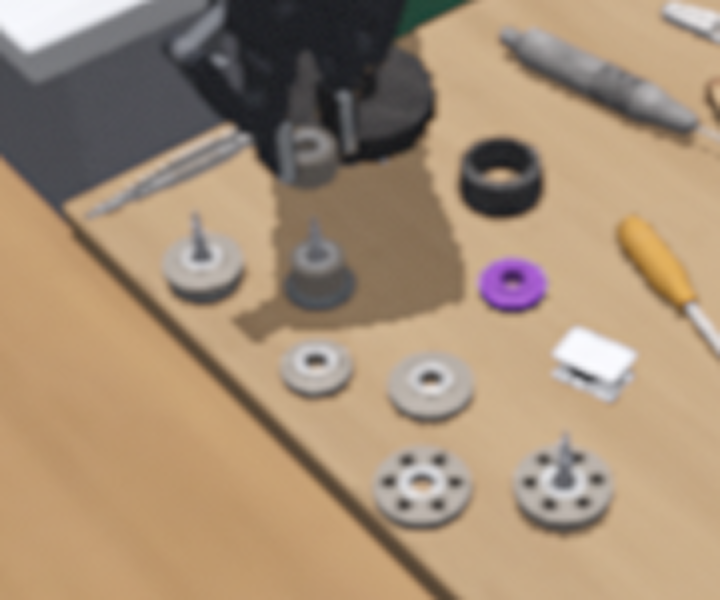

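Held drum at about (310,155) in the crop, above the drum stand spindle tip at (316,220). I'll project the expected pose before inserting.

```bash
python3 - <<'E'
from h import *
r=cam("side"); P=cloud(r)
f=lambda p:(proj(r,p)-[150,110])*4
print("expected held top hole",f([.448,-.146,.1035]),"x+2mm",f([.450,-.146,.1035]),"y+2",f([.448,-.144,.1035]), "tip",f([.448,-.146,.052]))
print(r["z_map"][148,227],np.linalg.norm(r["R"].T[2]@(np.array([.448,-.146,.1035])-r["xyz"])))
E
python3 -m handwheel '[[0,0,25,0,0],[0,0,36,0,0],[0,0,36,0,0],[0,0,36,0,0]]'
```

```text
expected held top hole [307.76272801 140.02885034] x+2mm [310.1009805  141.94836619] y+2 [310.9640255 138.3947084] tip [315.04125137 216.42133956]
0.8864139 0.87287400718375
clock: 5.15
tcp_pos: [0.4484, -0.1465, 0.0552]
orientation: [-0.0, 1.0, -0.0, -0.0]
wrist_force: [0.7, -0.3, 0.4]
finger_gap: 0.0281
grip_force: 34.7
```

```bash
python3 -m handwheel '[[0,0,8,0,0],[0,0,16,0,0],[0,0,24,0,0],[0,0,24,0,0],[0,0,24,0,0]]'
python3 -m handwheel '[[0,0,0,0,0.6],[0,0,0,0,0.6],[0,0,0,0,0.6],[0,0,-20,0,0.6],[0,0,-70,0,0.6],[0,0,-100,0,0.6],[0,0,-100,0,0.6]]'
python3 - <<'E'
from h import *
r=cam("side"); cv2.imwrite("pics/s4.png",cv2.resize(r["color"][110:260,150:330],None,fx=4,fy=4,interpolation=cv2.INTER_CUBIC))
E
```

```text
clock: 5.65
tcp_pos: [0.4484, -0.1465, 0.0311]
orientation: [0.0, 1.0, -0.0, 0.0]
wrist_force: [0.5, 1.1, 0.7]
finger_gap: 0.0282
grip_force: 36.9
clock: 6.35
tcp_pos: [0.4511, -0.148, 0.1357]
orientation: [0.002, 1.0, -0.0, 0.004]
wrist_force: [0.3, -0.0, 0.2]
finger_gap: 0.0514
grip_force: 0.0
```

View pics/s4.png

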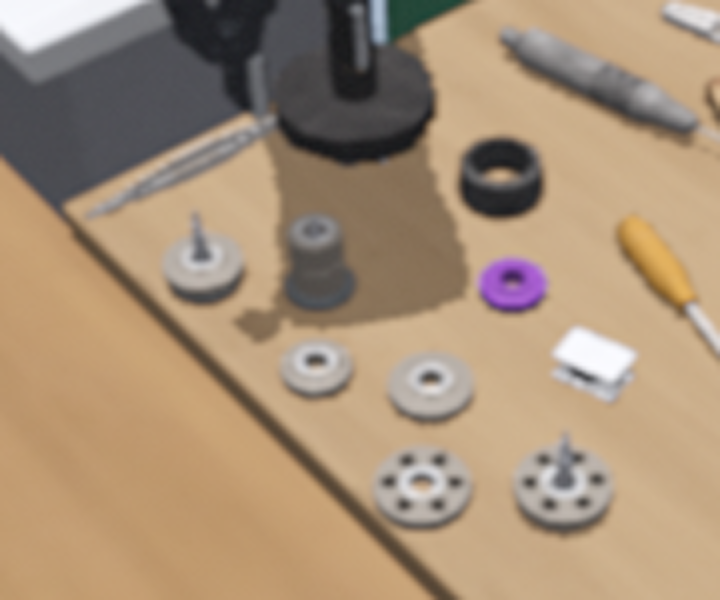

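The drum is seated at about (315,235). Next is the lap wheel at (0.597,-0.194).

```bash
python3 -m handwheel '[[149,48,0,0,0.74],[149,48,0,0,0.74],[149,48,0,0,0.74],[149,48,0,0,0.74],[149,48,0,0,0.74],[149,48,0,0,0.74]]'
python3 -m handwheel '[[0,0,50,0,0.74],[0,0,100,0,0.74],[0,0,125,0,0.74],[0,0,132,0,0.74],[0,0,132,0,0.74]]'
python3 -m handwheel '[[0,0,0,0,0.3],[0,0,0,0,0.3],[0,0,0,0,0.3],[0,0,0,0,0.3],[0,0,0,0,0.3]]'
python3 -m handwheel '[[0,0,-30,0,0.3],[0,0,-70,0,0.3],[0,0,-92,0,0.3],[0,0,-92,0,0.3],[0,0,-92,0,0.3]]'
python3 - <<'E'
from h import *
np.set_printoptions(precision=4,suppress=True)
r=cam("wrist"); cv2.imwrite("pics/w5.png",r["color"]); P=cloud(r); t=np.array([.597,-.194,.090]); c=proj(r,t).astype(int); print(c)
k=held(P,c,t,.048); h,e=np.histogram(k[:,2]-t[2],bins=np.arange(-.03,.03,.003)); print(list(zip((e[:-1]*1000).round().tolist(),h.tolist())))
z=e[8+np.argmax(h[8:16])]; face(k,t,z-.003,z+.006,.022)
E
```

```text
clock: 7.0
tcp_pos: [0.5953, -0.1937, 0.1297]
orientation: [-0.001, 1.0, -0.0, -0.002]
wrist_force: [-0.3, 0.2, 0.0]
finger_gap: 0.0632
grip_force: 0.0
clock: 7.5
tcp_pos: [0.5955, -0.1938, -0.001]
orientation: [-0.0, 1.0, -0.0, -0.001]
wrist_force: [0.1, -0.9, 0.2]
finger_gap: 0.0632
grip_force: 0.0
clock: 8.0
tcp_pos: [0.5984, -0.1951, 0.0021]
orientation: [0.001, 1.0, -0.0, 0.002]
wrist_force: [-1.9, 1.2, 8.1]
finger_gap: 0.0455
grip_force: 35.6
clock: 8.5
tcp_pos: [0.598, -0.1949, 0.0928]
orientation: [0.001, 1.0, -0.0, 0.001]
wrist_force: [0.4, 0.3, -1.1]
finger_gap: 0.0454
grip_force: 35.9
[258 240]
[(-30.0, 0), (-27.0, 0), (-24.0, 0), (-21.0, 0), (-18.0, 0), (-15.0, 0), (-12.0, 0), (-9.0, 0), (-6.0, 0), (-3.0, 0), (-0.0, 37), (3.0, 223), (6.0, 258), (9.0, 5644), (12.0, 286), (15.0, 0), (18.0, 0), (21.0, 0), (24.0, 0)]
centre-tcp mm [ 2.1763 -0.0092 10.99  ] circ (-1.2914090156555176, -0.5415620803833008) 48.223060607910156 tilt xy [0.0026 0.0023] 5787
```

View pics/w5.png

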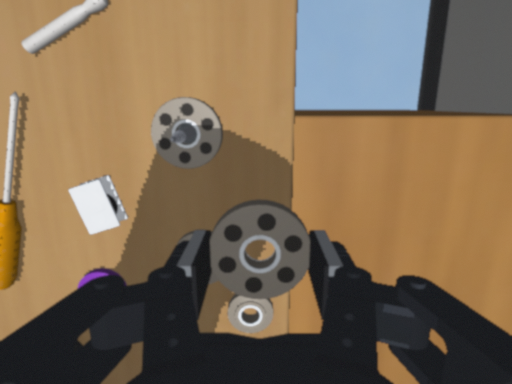

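The lap is held flat at (260,252); the lap stand is visible at (186,132). Now to place it.

```bash
python3 -m handwheel '[[47,-49,0,0,0.3],[47,-49,0,0,0.3],[47,-49,0,0,0.3],[47,-49,0,0,0.3],[47,-49,38,0,0.3],[47,-49,38,0,0.3],[47,-49,38,0,0.3]]'
python3 - <<'E'
from h import *
print(sensors.get_state()["tcp_pos"])
r=cam("side"); f=lambda p:((proj(r,p)-[225,180])*6).round()
cv2.imwrite("pics/s6.png",cv2.resize(r["color"][180:280,225:355],None,fx=6,fy=6,interpolation=cv2.INTER_CUBIC))
print("exp top hole",f([.644,-.145,.063]),"tip",f([.644,-.145,.052]), "foot",f([.644,-.145,.006]))
E
```

```text
clock: 9.25
tcp_pos: [0.6422, -0.1458, 0.0523]
orientation: [-0.001, 1.0, -0.001, -0.002]
wrist_force: [-0.3, -0.0, -1.0]
finger_gap: 0.0458
grip_force: 36.1
[ 0.6421728  -0.14583558  0.05228425]
exp top hole [401. 201.] tip [400. 225.] foot [395. 319.]
```

View pics/s6.png

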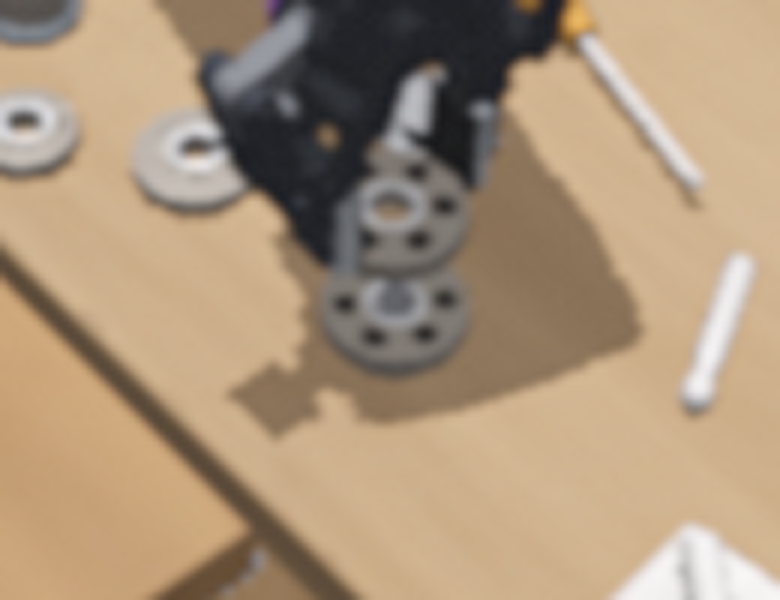

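Held hole at about (394,200), expected (401,201): 1–1.5 mm off, well inside the play. I'll lower it and release.

```bash
python3 -m handwheel '[[1,-0.5,10,0,0.3],[1,-0.5,20,0,0.3],[1,-0.5,30,0,0.3],[1,-0.5,37,0,0.3],[1,-0.5,37,0,0.3],[1,-0.5,37,0,0.3]]'
python3 -m handwheel '[[0,0,0,0,0.75],[0,0,0,0,0.75],[0,0,0,0,0.75],[0,0,-20,0,0.75],[0,0,-70,0,0.75],[0,0,-115,0,0.75],[0,0,-115,0,0.75]]'
python3 - <<'E'
from h import *
np.set_printoptions(precision=4,suppress=True)
P=cloud(cam("side")); 
w=P[200:250,265:315].reshape(-1,3); k=w[(np.linalg.norm(w[:,:2]-[.644,-.145],axis=1)<.026)&(w[:,2]>.018)&(w[:,2]<.034)]
t=np.array([.644,-.145,.024]); face(k,t,-.004,.004,.03)
E
```

```text
clock: 9.9
tcp_pos: [0.6447, -0.1449, 0.0171]
orientation: [0.0, 1.0, -0.0, -0.0]
wrist_force: [-2.9, 1.2, 8.1]
finger_gap: 0.0454
grip_force: 37.1
clock: 10.6
tcp_pos: [0.6494, -0.1465, 0.1389]
orientation: [0.002, 1.0, -0.0, 0.006]
wrist_force: [0.2, -0.8, 0.9]
finger_gap: 0.0638
grip_force: 0.0
centre-tcp mm [ 0.4895 -1.5593  0.7789] circ (-0.05393490195274353, -0.2970401644706726) 49.295135498046875 tilt xy [ 0.0109 -0.0029] 286
```

```bash
python3 -m handwheel '[[-96,5,0,0,0.74],[-96,5,0,0,0.74],[-96,5,0,0,0.74],[-96,5,0,0,0.74],[-96,5,0,0,0.74]]'
python3 -m handwheel '[[0,0,50,0,0.74],[0,0,100,0,0.74],[0,0,125,0,0.74],[0,0,131,0,0.74],[0,0,131,0,0.74]]'
python3 -m handwheel '[[0,0,0,0,0.2],[0,0,0,0,0.2],[0,0,0,0,0.2],[0,0,0,0,0.2],[0,0,0,0,0.2],[0,0,0,0,0.2]]'
python3 -m handwheel '[[0,0,-30,0,0.2],[0,0,-70,0,0.2],[0,0,-101,0,0.2],[0,0,-101,0,0.2],[0,0,-101,0,0.2]]'
python3 - <<'E'
from h import *
np.set_printoptions(precision=4,suppress=True)
r=cam("wrist"); cv2.imwrite("pics/w7.png",r["color"]); P=cloud(r); t=np.array([.549,-.1495,.100]); c=proj(r,t).astype(int); print(c)
k=held(P,c,t,.044); h,e=np.histogram(k[:,2]-t[2],bins=np.arange(-.03,.03,.003)); print(list(zip((e[:-1]*1000).round().tolist(),h.tolist())))
face(k[np.linalg.norm(k[:,:2]-t[:2],axis=1)<.0145],t,.008,.018,.013)
E
```

```text
clock: 11.15
tcp_pos: [0.5502, -0.1503, 0.1311]
orientation: [0.0, 1.0, -0.0, 0.001]
wrist_force: [0.6, -0.1, 0.3]
finger_gap: 0.0635
grip_force: 0.0
clock: 11.65
tcp_pos: [0.5498, -0.15, -0.0005]
orientation: [-0.0, 1.0, 0.0, -0.001]
wrist_force: [0.5, -0.5, 0.4]
finger_gap: 0.0634
grip_force: 0.0
clock: 12.25
tcp_pos: [0.5514, -0.1508, 0.0025]
orientation: [0.001, 1.0, -0.0, 0.002]
wrist_force: [-0.3, 0.1, 6.6]
finger_gap: 0.0416
grip_force: 35.4
clock: 12.75
tcp_pos: [0.5498, -0.1503, 0.1025]
orientation: [0.001, 1.0, -0.0, 0.001]
wrist_force: [-1.3, 0.6, -1.3]
finger_gap: 0.0411
grip_force: 35.6
[258 240]
[(-30.0, 0), (-27.0, 0), (-24.0, 0), (-21.0, 0), (-18.0, 0), (-15.0, 0), (-12.0, 0), (-9.0, 0), (-6.0, 0), (-3.0, 0), (-0.0, 51), (3.0, 191), (6.0, 285), (9.0, 2704), (12.0, 2449), (15.0, 28), (18.0, 7), (21.0, 0), (24.0, 0)]
centre-tcp mm [ 1.5941  0.2053 12.8209] circ (0.005847337655723095, 0.004938667640089989) 28.9727840423584 tilt xy [0.0549 0.0117] 2035
```

View pics/w7.png

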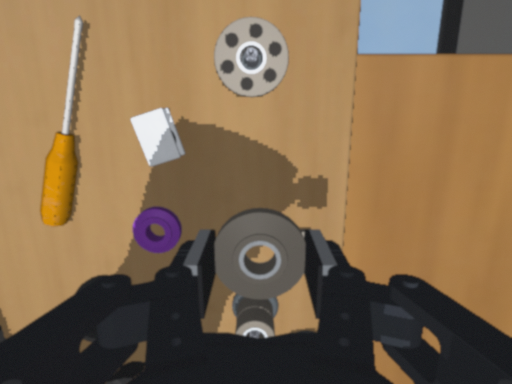

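The knife wheel is held, hole at (260,256). Now over the knife stand, then insert.

```bash
python3 -m handwheel '[[-146,41,0,0,0.2],[-146,41,0,0,0.2],[-146,41,0,0,0.2],[-146,41,0,0,0.2],[-146,41,0,0,0.2],[-146,41,42,0,0.2],[-146,41,42,0,0.2],[-146,41,42,0,0.2]]'
python3 - <<'E'
from h import *
print(sensors.get_state()["tcp_pos"])
r=cam("side"); f=lambda p:((proj(r,p)-[150,130])*6).round()
cv2.imwrite("pics/s8.png",cv2.resize(r["color"][130:220,150:280],None,fx=6,fy=6,interpolation=cv2.INTER_CUBIC))
print("exp top hole",f([.4025,-.1906,.071]),"tip",f([.4025,-.1906,.052]), "foot",f([.4025,-.1906,.006]))
E
```

```text
clock: 13.6
tcp_pos: [0.403, -0.1901, 0.0586]
orientation: [-0.001, 1.0, 0.0, -0.001]
wrist_force: [0.0, 0.2, 0.7]
finger_gap: 0.0421
grip_force: 35.9
[ 0.40301871 -0.1901312   0.05863696]
exp top hole [288. 153.] tip [294. 194.] foot [309. 288.]
```

View pics/s8.png

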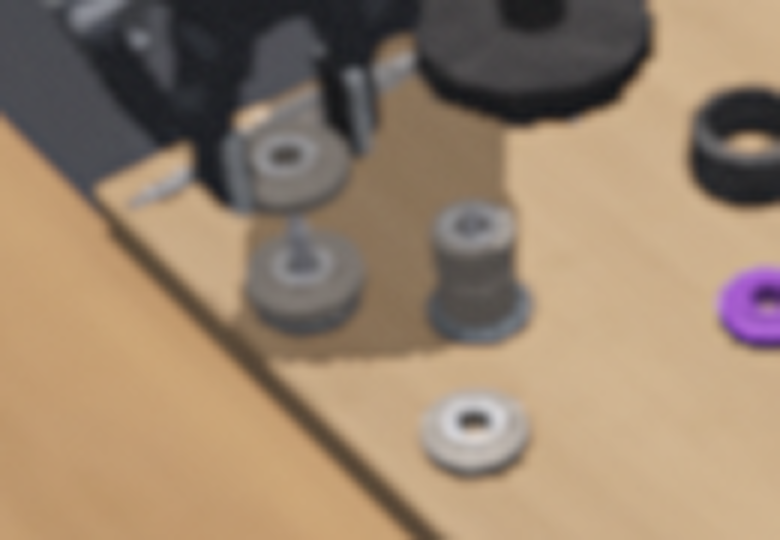

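The held hole at (286,154) matches the expected (288,153). I'll lower it, release, and go on to fetch the worn wheel.

```bash
python3 -m handwheel '[[0,0,10,0,0.2],[0,0,20,0,0.2],[0,0,30,0,0.2],[0,0,39,0,0.2],[0,0,39,0,0.2],[0,0,39,0,0.2]]'
python3 -m handwheel '[[0,0,0,0,0.72],[0,0,0,0,0.72],[0,0,0,0,0.72],[0,0,-20,0,0.72],[0,0,-70,0,0.72],[0,0,-111,0,0.72],[0,0,-111,0,0.72]]'
python3 - <<'E'
from h import *
np.set_printoptions(precision=4,suppress=True)
P=cloud(cam("side")); 
w=P[140:190,175:225].reshape(-1,3)
for nm,z in(("hub",.030),):
    t=np.array([.4025,-.1906,z]); k=w[(np.linalg.norm(w[:,:2]-t[:2],axis=1)<.025)&(w[:,2]>.022)&(w[:,2]<.036)]
    face(k,t,-.004,.005,.03); k=k[k[:,2]<.0285]; print(k.mean(0), len(k))
E
```

```text
clock: 14.25
tcp_pos: [0.4029, -0.1908, 0.0197]
orientation: [-0.0, 1.0, -0.0, -0.0]
wrist_force: [0.8, -0.8, -1.5]
finger_gap: 0.0412
grip_force: 40.6
clock: 14.95
tcp_pos: [0.4065, -0.1933, 0.1369]
orientation: [0.003, 1.0, -0.0, 0.004]
wrist_force: [1.1, -0.7, -0.2]
finger_gap: 0.0617
grip_force: 0.0
centre-tcp mm [ 0.8382 -2.3184 -0.5774] circ (-2.2129297256469727, -1.382218837738037) 44.325111389160156 tilt xy [-0.0138 -0.0177] 129
[ 0.4073 -0.1966  0.0267] 86
```

```bash
python3 -m handwheel '[[98,-4,0,0,0.68],[98,-4,0,0,0.68],[98,-4,0,0,0.68],[98,-4,0,0,0.68],[98,-4,0,0,0.68]]'
python3 -m handwheel '[[0,0,50,0,0.68],[0,0,100,0,0.68],[0,0,125,0,0.68],[0,0,130,0,0.68],[0,0,130,0,0.68]]'
python3 -m handwheel '[[0,0,0,0,0.2],[0,0,0,0,0.2],[0,0,0,0,0.2],[0,0,0,0,0.2],[0,0,0,0,0.2],[0,0,0,0,0.2]]'
python3 -m handwheel '[[0,0,-30,0,0.2],[0,0,-70,0,0.2],[0,0,-100,0,0.2],[0,0,-100,0,0.2],[0,0,-100,0,0.2]]'
python3 - <<'E'
from h import *
np.set_printoptions(precision=4,suppress=True)
r=cam("wrist"); cv2.imwrite("pics/w9.png",r["color"]); P=cloud(r); t=np.array([.501,-.1865,.100]); c=proj(r,t).astype(int); print(c)
k=held(P,c,t,.037); h,e=np.histogram(k[:,2]-t[2],bins=np.arange(-.03,.03,.003)); print(list(zip((e[:-1]*1000).round().tolist(),h.tolist())))
face(k[np.linalg.norm(k[:,:2]-t[:2],axis=1)<.0145],t,.006,.018,.013)
E
```

```text
clock: 15.5
tcp_pos: [0.4995, -0.1863, 0.1301]
orientation: [-0.001, 1.0, -0.0, -0.001]
wrist_force: [-0.1, 0.2, -0.6]
finger_gap: 0.0583
grip_force: 0.0
clock: 16.0
tcp_pos: [0.4998, -0.1868, 0.0011]
orientation: [-0.0, 1.0, -0.0, -0.001]
wrist_force: [0.1, -0.4, -0.0]
finger_gap: 0.0579
grip_force: 0.0
clock: 16.6
tcp_pos: [0.5025, -0.188, 0.0038]
orientation: [0.001, 1.0, -0.0, 0.002]
wrist_force: [-1.7, -0.1, 4.8]
finger_gap: 0.0349
grip_force: 34.3
clock: 17.1
tcp_pos: [0.5024, -0.1877, 0.1034]
orientation: [0.001, 1.0, -0.0, 0.002]
wrist_force: [-0.9, -0.4, -0.4]
finger_gap: 0.0347
grip_force: 34.9
[257 241]
[(-30.0, 0), (-27.0, 0), (-24.0, 0), (-21.0, 0), (-18.0, 0), (-15.0, 0), (-12.0, 0), (-9.0, 0), (-6.0, 0), (-3.0, 2), (-0.0, 62), (3.0, 186), (6.0, 272), (9.0, 2184), (12.0, 1788), (15.0, 121), (18.0, 105), (21.0, 104), (24.0, 95)]
centre-tcp mm [ 1.3895  0.129  12.5239] circ (-0.014275924302637577, -0.0008520687115378678) 28.973060607910156 tilt xy [0.0426 0.0227] 1894
```

View pics/w9.png

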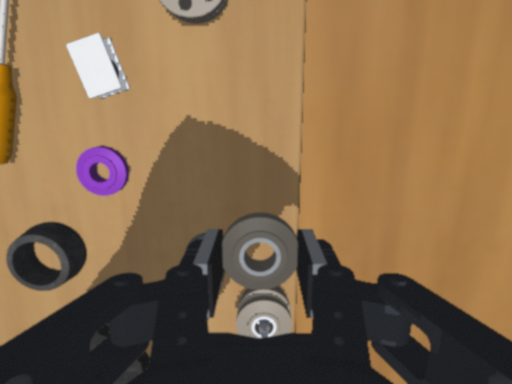

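The worn wheel is held, hole at (260,256). Now onto the knife stand.

```bash
python3 -m handwheel '[[-98,4,0,0,0.2],[-98,4,0,0,0.2],[-98,4,0,0,0.2],[-98,4,0,0,0.2],[-98,4,40,0,0.2],[-98,4,40,0,0.2],[-98,4,40,0,0.2]]'
python3 -m handwheel '[[0,0,8,0,0.2],[0,0,16,0,0.2],[0,0,24,0,0.2],[0,0,29,0,0.2],[0,0,29,0,0.2],[0,0,29,0,0.2]]'
python3 -m handwheel '[[0,0,0,0,0.65],[0,0,0,0,0.65],[0,0,0,0,0.65],[0,0,-20,0,0.65],[0,0,-70,0,0.65],[0,0,-110,0,0.65],[0,0,-110,0,0.65]]'
python3 -m handwheel '[[60,200,-60,0,0.65],[60,200,-60,0,0.65],[60,200,-60,0,0.65],[60,200,-60,0,0.65],[60,200,-60,0,0.65],[60,200,-60,0,0.65],[60,200,-60,0,0.65]]'
python3 - <<'E'
from h import *
np.set_printoptions(precision=4,suppress=True)
r=cam("top"); P=cloud(r)
for n,c,z,rad in [("drum",(.448,-.146),.042,.017),("knife",(.4025,-.1906),.042,.0125),("lap",(.644,-.145),.024,.026),("loupe",(.5926,-.0767),.017,.03)]:
    t=np.array([*c,z]); w=P.reshape(-1,3); k=w[(np.linalg.norm(w[:,:2]-c,axis=1)<rad)&(w[:,2]>z-.01)&(w[:,2]<z+.01)]
    if len(k)>20: print(n); face(k,t,-.005,.005,rad)
c=r["color"][95:305,140:300]; cv2.imwrite("pics/c9.png",cv2.resize(c,None,fx=2.8,fy=2.8,interpolation=cv2.INTER_CUBIC))
E
```

```text
clock: 17.85
tcp_pos: [0.4031, -0.1905, 0.0608]
orientation: [-0.001, 1.0, 0.0, -0.001]
wrist_force: [0.2, 0.0, 0.3]
finger_gap: 0.0345
grip_force: 35.1
clock: 18.45
tcp_pos: [0.4034, -0.191, 0.0336]
orientation: [0.0, 1.0, -0.0, 0.0]
wrist_force: [-3.1, 2.0, 15.2]
finger_gap: 0.0342
grip_force: 37.0
clock: 19.15
tcp_pos: [0.4063, -0.1932, 0.1474]
orientation: [0.003, 1.0, -0.0, 0.004]
wrist_force: [0.7, 0.5, -1.4]
finger_gap: 0.0553
grip_force: 0.0
clock: 19.85
tcp_pos: [0.4625, -0.3904, 0.2007]
orientation: [-0.001, 1.0, -0.0, -0.001]
wrist_force: [0.2, -0.6, 0.4]
finger_gap: 0.0549
grip_force: 0.0
drum
centre-tcp mm [-0.8219  0.2429 -0.6248] circ (-0.22809171676635742, 0.014132499694824219) 29.4011287689209 tilt xy [-0.0183 -0.0003] 128
knife
centre-tcp mm [ 0.431   0.5448 -0.7975] circ (-0.007495420053601265, -0.001218165853060782) 24.980419158935547 tilt xy [0.0021 0.0145] 70
lap
centre-tcp mm [-0.3135  0.3172 -0.0555] circ (-0.09423094987869263, 0.6334027051925659) 47.8769645690918 tilt xy [-0.0104 -0.0083] 328
loupe
centre-tcp mm [-0.007  -0.1626 -0.4659] circ (0.4107649624347687, -0.133869007229805) 39.95839309692383 tilt xy [0.0092 0.0057] 175
```

View pics/c9.png

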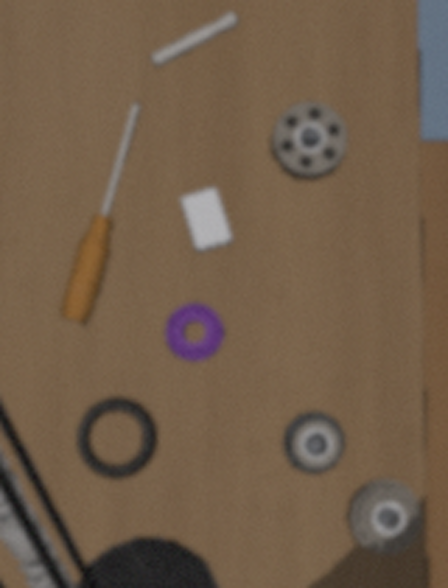

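All four wheels are stacked flat at the right heights: lap at (311,138), drum at (315,442), both knives at (387,515). The loupe at (206,218) hasn't moved.

```bash
python3 -c "
from workcell import workorder; print(workorder.hand_in())"
```

```text
the job is handed in; nothing more can be done
None
```

The job is handed in at about 20 s of the 88 s allowed: in the last camera check, all four loose wheels lay flat on their own kind's stands (both knife-edge wheels on the knife stand) and the loupe had not moved; the hand-in returned no verdict.

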